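Set the toaster's browning wheel and start it

TASK

Two slices of bread stand ready in the toaster. With a fingertip, roll the knurled browning wheel on its top until the orange stripe clicks in level with the white lines beside the wheel, then push the toaster's lever all the way down. Do not touch the bread, and leave the toaster, the jar, the can and the tin standing where they are.

Things in the scene. Friction and masses are not known exactly. Their poses are not given: they have to be found in the camera images.
- toaster: two-slice toaster, steel with black ends, about 2 kg, loose on rubber feet: 300 mm long (its x), 180 wide (its y), flat top 175 mm up. Origin: centre of its underside; z up. The lever end faces its -x; the slots run along x from -50 to +120 mm at y -37 and +37 mm. It stays put under a light push but slides if shoved
- wheel_top (a point): top of the knurled black wheel, mid-width; 115 mm from the toaster's origin towards -x, y 0, 187 mm up. Wheel: radius 30 mm, 16 mm wide, level axle along the toaster's x, 12 mm out of the deck. The axle is sprung: it gives downward up to 8 mm (2 N to begin, then 1.5 N/mm); this point goes with it but does not turn. White lines on the deck either side of the wheel mark y = 0
- wheel (a joint): turn of the wheel, rad, 0 to 2.09; grows as its top moves to the toaster's +y. It clicks every 0.419 (12.6 mm of rim): 0, 0.419, 0.838, 1.257, 1.676, 2.09; about 2 N at the rim carries it over. At 1.257, the wanted setting, the orange stripe is topmost, level with the white lines. It starts in the click at 0.419 or 0.838, stripe on the -y side
- lever_top (a point): middle of the upper face of the black lever paddle on the toaster's -x end (it reaches from 4 to 48 mm out from the end wall, 50 mm along y, 12 mm thick). With the lever up it lies 180 mm from the toaster's origin towards -x, y 0, 168 mm above the counter; it goes down with the lever
- lever (a joint): travel of the lever, m: 0 is up, 0.028 fully down on its stop. Pushed down with about 4 N it slides and stays where it is left; the bread goes down with it
- bread: two slices of bread, 115 x 14 x 110 mm, carried by the lever in the slots (x -22 to +92 mm of the toaster); they stand 35 mm out of the top while the lever is up, 7 mm when it is down. Origin coincides with the toaster's origin while the lever is up
- jar: amber glass jar with white cap, 68 mm across, 105 mm tall, loose bystander; origin at the centre of its underside
- can: food can with a red label, 72 mm across, 100 mm tall, loose bystander; origin at the centre of its underside
- tin: green tin, 60 x 45 mm, 85 mm tall, loose bystander; origin at the centre of its underside

How it is judged:
On the way, in this order (a step that is already met when the one before it is completed fails the run):
1. the wheel rests at the marked setting while the lever is still up (value of joint wheel between 1.157 and 1.357 rad and value of joint lever below 0.006 m), for 0.3 s.
2. the lever is fully down, the wheel still at its setting (value of joint lever above 0.025 m and value of joint wheel between 1.157 and 1.357 rad), for 0.2 s.
At the end, for the whole second after the job is handed in: The wheel rests in the detent at 1.257 rad (within 0.1 rad), the orange stripe level with the white lines; the lever is down to within 3 mm of its stop; the toaster stands level within 30 mm of where it stood, and the jar, can and tin stand upright within 30 mm of where they stood (all of step 2 and velocity of joint wheel between -0.1 and 0.1 rad/s and distance of each of toaster, jar, can, tin from where it was at the start of the episode below 0.03 m and angle between toaster's own z axis and vertical below 0.05 rad and linear speed of toaster below 0.02 m/s and angle between each of jar, can, tin's own z axis and vertical below 0.2 rad); the robot touches nothing.
It fails at once if the toaster is shoved more than 30 mm (distance of toaster from where it was at the start of the episode above 0.03 m).
It fails at once if the toaster is lifted or tipped (height (world z) of toaster above 0.015 m or angle between toaster's own z axis and vertical above 0.12 rad).
It fails at once if the robot touches the bread (contact force between bread and the arm above 1 N or contact force between bread and the fingers above 1 N).
It fails at once if a bystander is lifted or pushed away (distance of any of jar, can, tin from where it was at the start of the episode above 0.03 m).
It also fails if it takes over 40 s, if anything falls off the work surface, if the arm or the gripper's body presses on something with over 40 N, if the wrist force passes 120 N, or if a joint passes its speed limit or range.

ROBOT

A 6-joint arm with a two-finger parallel gripper is mounted at the origin on the work surface. World frame = base frame: x ahead of the robot, y to its left, z up, the work surface at z = 0. Lengths are in m, angles in rad, forces in N, time in s.
With the tool pointing down it reaches from about 0.35 to 0.775 m from the base axis. Payload 5.5 kg.
Tool frame: the origin (TCP) lies on the centre line of the jaws, within the pads' length; the fingertips stand 11 mm ahead of it and the grasp point (between the pads) lies 8 mm behind it; z points along the fingers, y is the line along which they close (so a half turn about z gives the same grasp; the last joint's range is limited). The gripper opens to 85 mm and grips with 20 to 120 N. Pads are 22 mm wide; open, the fingers measure 114 mm over their backs; the gripper's body (76 mm by 85 mm) begins 54 mm behind the grasp point. The pads swing forward as they close: fully open they stand 13 mm farther back than shut.
Start: joints at [1.105, 0.313, 0.046, 1.304, 0, 1.431], TCP at [0.184, 0.545, 0.242] pointing down, gripper open.
Joint ranges: [-2.76, 2.76], [-0.86, 1.69], [-1.03, 1.26], [-2.2, 2.34], [-1.47, 1.5], [-3.14, 3.14]. Speed limits (rad/s): [2.57, 2.57, 3.14, 3.14, 3.14, 3.14].

INTERFACE

Orientations are given as a unit quaternion [w, x, y, z].
In Python, from workcell import get_state, eyes, env gives the robot as it stands.
- The arm moves only by the shell command python3 -m inch 'ROWS' [OPENING] [FORCE]. ROWS is JSON, one flat list of numbers, 4 for each row, row after row: the shift along the tool's x, y, z in cm, then the turn about the tool's z in rad. A call has exactly 5 rows; each row shifts and turns the commanded pose from where the row before left it, along the tool's axes as they then stand; what a row does not reach is not made up. A row lasts 1/12 s, in which the tool goes at most 41.7 mm and 7.16 degrees, less where a joint would pass 70% of its speed; a pose out of reach is approached as far as the arm can. A call is refused whole if a number of a shift passes 4.17 or a number of a turn 0.125, either way. A call with a gripper value outside its range is refused whole. OPENING is the opening, from -1 (shut) to 1 (fully open), set as the call begins (- or left out, the last holds). The fingers move at their own pace and stop on an object; FORCE is the grip in N (left out, the last holds). Time passes only in rows, so rows that do not move let the fingers close, or fill a call up. It gives the time, the measured TCP pose, the force, the opening and the grip force at its end, in the units of the state.
- get_state(): the state, without advancing time (a new reading comes with each control period).
- eyes.read_camera(name): name is "scene" or "top"; returns the picture (400x640x3 uint8, red, green, blue); there is no depth.
- eyes.camera_info(name): a dict with "fovy" (degrees; the focal length in pixels is half the picture's height over the tangent of half this angle, whatever the lens; pixels are square), "cx", "cy" (the principal point, pixels), "xyz" and "orientation" of the camera in the world. Camera axes: x right, y down, z forward; pixel columns grow to the right and rows downward; lengths in m; the calibration is good to about 2 mm. A picture is of the moment at which its call begins. camera_info takes no time and is no camera call.
- env.hand_in(): hands the job in; it is judged then, once.
The state is a dict: "clock": time; "joint_pos": joint angles; "qvel": joint speeds; "tau": joint torques, N m; "tcp_pos": TCP position; "orientation": TCP orientation; "wrist_force": force on the tool from outside, world axes, zero at the start; "ft_torque": the same for the moment, N m; "finger_gap": finger opening in m; "grip_force": force on a finger pad.
Only numpy, scipy, OpenCV 4.12 (cv2) and the standard library are available. Lean on these libraries where they do the work, as an engineer would, in place of code of your own. Each camera call takes 0.05 s, during which the arm holds its last target. There are 200 camera calls.

## Working session

There is one attempt and no reset: what is moved stays moved. The work goes in short steps, Python scripts to look and compute and a shell command to move; the robot and the scene stay as the last step left them, time stands still between calls to the robot, and variables do not carry over. Pictures are saved under pics/ and viewed, at most 10 in all, crops included, and the job is handed in when it is done.

```bash
mkdir -p pics; ls
python3 - <<'E'
from workcell import get_state, eyes
import cv2
s=get_state();print({k:s[k] for k in('clock','tcp_pos','orientation','wrist_force','finger_gap')})
for n in("scene","top"):
    print(n,eyes.camera_info(n)); cv2.imwrite(f"pics/{n}0.png",eyes.read_camera(n)[:,:,::-1])
E
```

```text
pics
{'clock': 0.0, 'tcp_pos': array([0.18379768, 0.54432646, 0.24138743]), 'orientation': array([-2.81660809e-04,  1.62152543e-01,  9.86765275e-01, -8.74498506e-04]), 'wrist_force': array([-0.35326201, -0.53392914, -0.13719415]), 'finger_gap': 0.08519534968700923}
scene {'fovy': 46.46593482252361, 'cx': 321.9009016629106, 'cy': 195.9576182324503, 'xyz': array([0.814381  , 0.28937171, 0.9094169 ]), 'orientation': array([-0.05626506,  0.3185336 ,  0.93190189, -0.16410198])}
top {'fovy': 44.114336200226, 'cx': 323.30035426929555, 'cy': 202.50644973746998, 'xyz': array([0.51545904, 0.09111612, 1.15872338]), 'orientation': array([ 0.04169885, -0.69615043,  0.71574751, -0.03662357])}
```

View pics/top0.png

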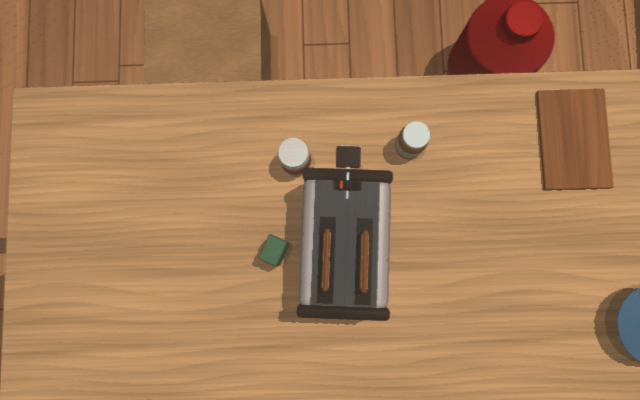

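View pics/scene0.png

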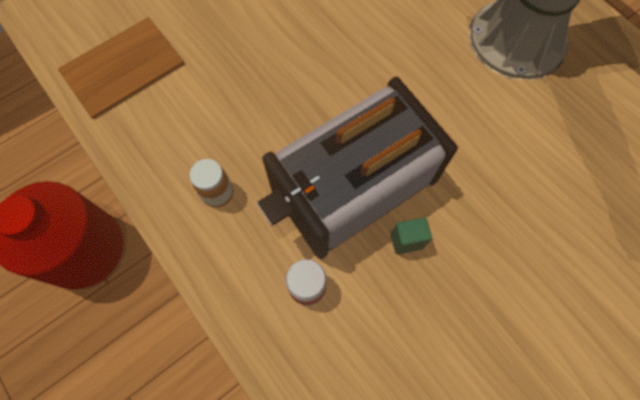

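```bash
cat > h.py <<'E'
import numpy as np, cv2
from workcell import eyes, get_state
from scipy.spatial.transform import Rotation as R
def rot(q): return R.from_quat([q[1],q[2],q[3],q[0]])
def ray(n,p):
    c=eyes.camera_info(n); f=200/np.tan(np.radians(c['fovy'])/2)
    return c['xyz'], rot(c['orientation']).apply([(p[0]-c['cx'])/f,(p[1]-c['cy'])/f,1])
def plane(n,p,z):
    o,d=ray(n,p); return o+d*(z-o[2])/d[2]
def proj(n,P):
    c=eyes.camera_info(n); f=200/np.tan(np.radians(c['fovy'])/2)
    v=rot(c['orientation']).inv().apply(np.array(P)-c['xyz']); return (c['cx']+f*v[0]/v[2],c['cy']+f*v[1]/v[2])
E
python3 - <<'E'
from h import *
t=cv2.imread('pics/top0.png'); s=cv2.imread('pics/scene0.png')
a=cv2.resize(t[135:225,285:405],None,fx=6,fy=6,interpolation=cv2.INTER_CUBIC)
cv2.imwrite('pics/topc.png',a)
cv2.imwrite('pics/scc.png',cv2.resize(s[140:260,240:360],None,fx=5,fy=5,interpolation=cv2.INTER_CUBIC))
for nm,p,z in [('lever',(348,157),.168),('wheel',(346,184),.187),('jar/can L',(294,153),.1),('R',(416,132),.1),('tin',(274,250),.085)]: print(nm,plane('top',p,z).round(4))
# orange stripe
for n,im in(('top',t),('scene',s)):
    h=cv2.cvtColor(im,cv2.COLOR_BGR2HSV); m=cv2.inRange(h,(3,190,140),(14,255,255))
    k,l,st,c=cv2.connectedComponentsWithStats(m)
    for i in range(1,k):
        if 3<st[i,4]<100: print(n,c[i],st[i],plane(n,c[i],.185).round(4))
E
```

```text
lever [0.7177 0.0438 0.168 ]
wheel [0.6594 0.0505 0.187 ]
jar/can L [0.7439 0.1581 0.1   ]
R [ 0.7829 -0.11    0.1   ]
tin [0.5345 0.2068 0.085 ]
scene [ 29.  184.4] [ 27 184   5   2   5] [ 1.027  -0.2342  0.185 ]
scene [309.24 188.68] [306 186   8   6  25] [0.6617 0.0582 0.185 ]
scene [  1.875      239.58333333] [  0 235   5   9  24] [ 1.1033 -0.1734  0.185 ]
scene [  0.5 260. ] [  0 259   2   3   4] [ 1.1191 -0.1438  0.185 ]
```

View pics/topc.png

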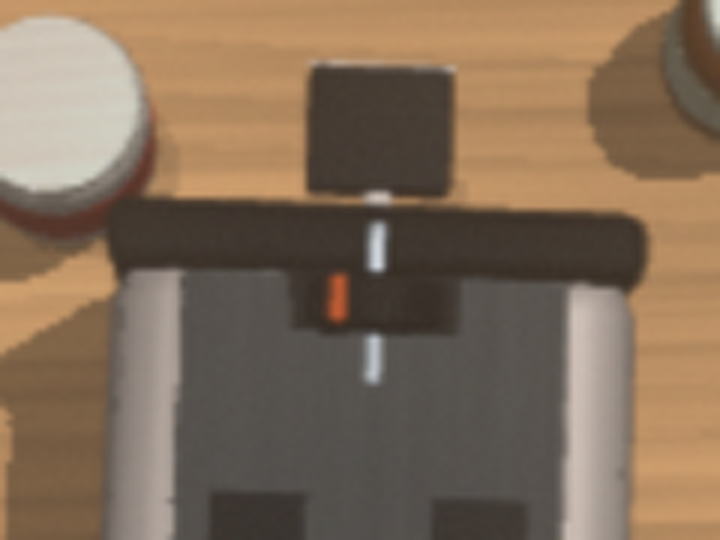

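View pics/scc.png

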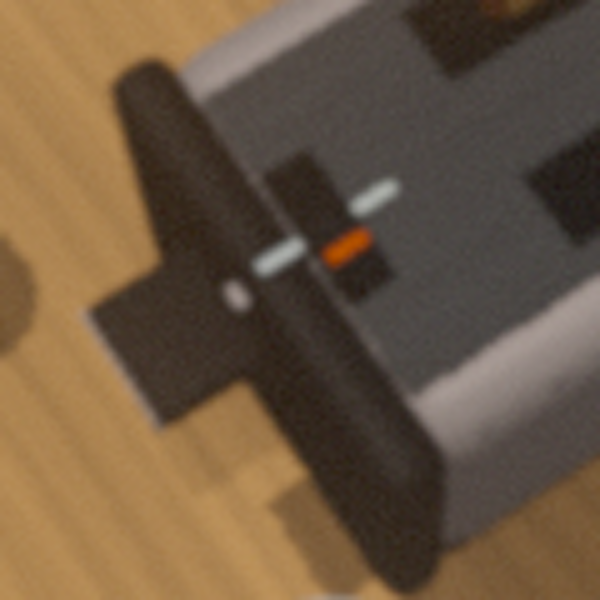

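Top view: the lever paddle is centred at about (348.5,157). The wheel slot is at (347.5,185), and the stripe is 6 px (~12 mm) left of the white lines. That puts the wheel at 0.838, so it needs one click towards the right of the image (toaster +y). The scene view agrees.

Run:
```python
from h import *
c=lambda x,y:(285+x/6-.42,135+y/6-.42)
a=plane('top',c(376,222),.175);b=plane('top',c(373,383),.175)
print('lines',a,b,'slot',[plane('top',c(*p),.175).round(4) for p in((290,300),(460,305))])
L=[plane('top',c(*p),.168) for p in((310,65),(455,70),(450,195),(307,192))]
print('lever',np.mean(L,0)); 
d=a-b;print('yaw lines',np.arctan2(d[1],d[0]))
e=L[0]-L[1]; print('yaw lever',np.arctan2(-e[0],e[1]))
e=plane('top',c(120,270),.175)-plane('top',c(630,287),.175);print('yaw cap',np.arctan2(-e[0],e[1]))
s=lambda x,y:(240+x/5-.4,140+y/5-.4)
print('scene lines',plane('scene',s(255,268),.175),plane('scene',s(398,187),.175))
Ls=[plane('scene',s(*p),.168) for p in((88,312),(160,425))];print('lever outer edge mid',np.mean(Ls,0),np.mean(L[:2],0))
q=rot(get_state()['orientation']).as_matrix();print(q.round(3))
```

```text
lines [0.68643682 0.04665808 0.175     ] [0.6319463  0.04944027 0.175     ] slot [array([0.6608, 0.0764, 0.175 ]), array([0.6574, 0.0194, 0.175 ])]
lever [0.7191648  0.04378838 0.168     ]
yaw lines -0.05101378480150884
yaw lever -0.06441578801430116
yaw cap -0.06233557131051993
scene lines [0.68932445 0.04226961 0.175     ] [0.63334979 0.04840177 0.175     ]
lever outer edge mid [0.74399822 0.04173771 0.168     ] [0.74091108 0.04239533 0.168     ]
[[-0.947  0.32  -0.001]
 [ 0.32   0.947 -0.001]
 [ 0.    -0.002 -1.   ]]
```

```bash
python3 -m inch '[0,0,-0.8,-0.089, 0,0,-0.8,-0.089, 0,0,-0.8,-0.088, -2.8,-2.6,0,0, -2.8,-2.6,0,0]' -1 20
python3 -m inch '[-2.8,-2.6,0,0, -2.8,-2.6,0,0, -2.8,-2.6,0,0, -2.8,-2.6,0,0, -2.8,-2.6,0,0]'
python3 -m inch '[-2.8,-2.6,0,0, -2.8,-2.6,0,0, -2.8,-2.6,0,0, -2.8,-2.6,0,0, -2.8,-2.6,0,0]'
python3 -m inch '[-2.8,-2.6,0,0, -2.8,-2.6,0,0, -2.8,-2.6,0,0, -1.4,-1.3,0,0, 0,0,0,0]'
```

```text
clock: 0.52
tcp_pos: [0.2363, 0.49, 0.2661]
orientation: [0.0, 0.028, 1.0, 0.0]
wrist_force: [1.1, 0.6, 0.3]
finger_gap: 0.0256
grip_force: 0.0
clock: 0.93
tcp_pos: [0.3695, 0.3498, 0.266]
orientation: [-0.0, 0.03, 1.0, -0.0]
wrist_force: [1.6, 1.1, 0.8]
finger_gap: 0.0002
grip_force: 0.0
clock: 1.35
tcp_pos: [0.5016, 0.2116, 0.266]
orientation: [-0.0, 0.03, 1.0, 0.0]
wrist_force: [-0.0, 1.6, 0.5]
finger_gap: -0.0
grip_force: 0.0
clock: 1.77
tcp_pos: [0.5957, 0.1129, 0.2648]
orientation: [-0.0, 0.032, 0.999, -0.001]
wrist_force: [0.6, 0.9, 0.5]
finger_gap: -0.0001
grip_force: 0.0
```

```bash
python3 -m inch '[-2.3,-2,0,0, -2.3,-2,0,0, -2.2,-1.8,0,0, 0,0,2,0, 0,0,2,0]'
python3 -m inch '[0,0,1,0, 0,0,0.5,0, 0,0,0,0, 0,0,0,0, 0,0,0,0]'
python3 - <<'E'
from h import *
s=eyes.read_camera('scene')[:,:,::-1];t=eyes.read_camera('top')[:,:,::-1]
f=lambda im:cv2.resize(im,(400,400),interpolation=cv2.INTER_CUBIC)
cv2.imwrite('pics/p1.png',np.hstack([f(s[120:270,230:380]),f(t[110:260,270:420])]))
E
```

```text
clock: 2.18
tcp_pos: [0.6591, 0.0538, 0.2262]
orientation: [0.001, 0.031, 1.0, 0.0]
wrist_force: [0.1, -0.6, -0.2]
finger_gap: -0.0
grip_force: 0.0
clock: 2.6
tcp_pos: [0.6579, 0.0551, 0.2128]
orientation: [0.001, 0.03, 1.0, 0.0]
wrist_force: [-0.5, -0.5, 0.4]
finger_gap: 0.0002
grip_force: 0.0
```

View pics/p1.png

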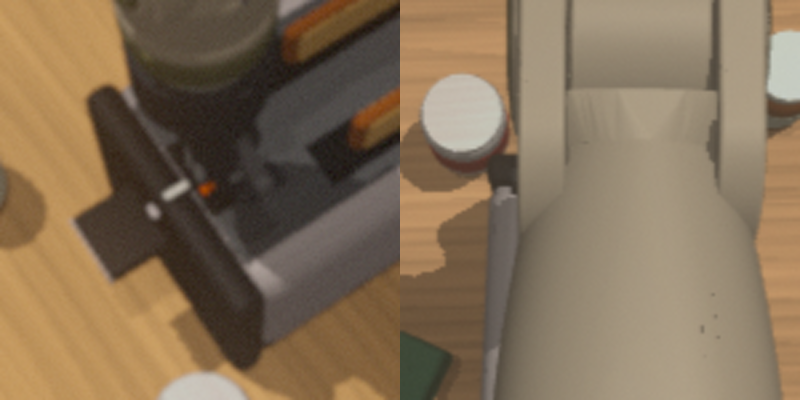

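The fingers are over the wheel and part of the stripe is still visible at (207,189). I'll press down gently.

```bash
python3 -m inch '[0,-0.3,0.5,0, 0,0,0.5,0, 0,0,0.3,0, 0,0,0,0, 0,0,0,0]'
python3 -m inch '[0,0,0.2,0, 0,0,0,0, 0,0,0,0, 0,0,0,0, 0,0,0,0]'
python3 -m inch '[0,0,0.2,0, 0,0,0,0, 0,0,0,0, 0,0,0,0, 0,0,0,0]'
```

```text
clock: 3.12
tcp_pos: [0.6574, 0.0515, 0.1982]
orientation: [-0.0, 0.03, 1.0, 0.0]
wrist_force: [0.6, 1.2, 0.1]
finger_gap: -0.0005
grip_force: 0.0
clock: 3.53
tcp_pos: [0.6575, 0.0516, 0.1967]
orientation: [0.0, 0.03, 1.0, -0.0]
wrist_force: [-1.1, -0.8, 4.9]
finger_gap: 0.0
grip_force: 2.1
clock: 3.95
tcp_pos: [0.6575, 0.0516, 0.1951]
orientation: [0.0, 0.03, 1.0, -0.0]
wrist_force: [-2.2, -1.3, 6.6]
finger_gap: -0.0003
grip_force: 3.3
```

```bash
python3 -m inch '[0,0,0.1,0, 0,0,0,0, 0,-0.15,0,0, 0,-0.15,0,0, 0,-0.15,0,0]'
python3 -m inch '[0,-0.15,0,0, 0,-0.15,0,0, 0,0,0,0, 0,0,0,0, 0,0,0,0]'
python3 -m inch '[0,-0.15,0,0, 0,-0.15,0,0, 0,-0.1,0,0, 0,0,0,0, 0,0,0,0]'
python3 - <<'E'
from h import *
s=eyes.read_camera('scene')[:,:,::-1]
cv2.imwrite('pics/p2.png',cv2.resize(s[160:230,260:350],(720,560),interpolation=cv2.INTER_CUBIC))
E
```

```text
clock: 4.37
tcp_pos: [0.6574, 0.048, 0.1943]
orientation: [0.001, 0.03, 1.0, 0.001]
wrist_force: [-1.7, 3.0, 7.3]
finger_gap: -0.0001
grip_force: 3.8
clock: 4.78
tcp_pos: [0.6571, 0.0443, 0.1943]
orientation: [0.001, 0.03, 1.0, 0.0]
wrist_force: [-1.9, -0.2, 7.3]
finger_gap: -0.0001
grip_force: 3.8
clock: 5.2
tcp_pos: [0.6568, 0.0398, 0.1943]
orientation: [0.001, 0.03, 1.0, -0.0]
wrist_force: [-1.1, -1.6, 7.3]
finger_gap: -0.0001
grip_force: 3.8
```

View pics/p2.png

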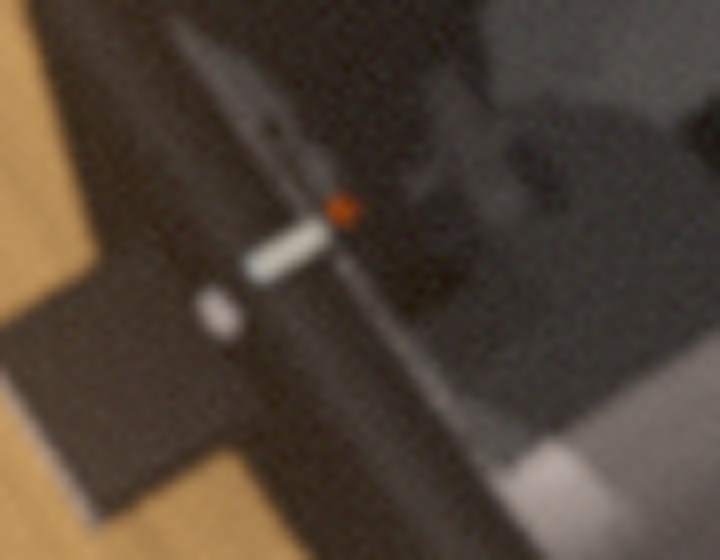

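The stripe at (343,210) is now in line with the white mark. I'll lift, move over the lever and check the wheel.

```bash
python3 -m inch '[0,0,-0.4,0, 0,0,-1,0, 0,0,-1.5,0, -2.5,0.5,0,0, -2.6,0.4,0,0]'
python3 -m inch '[-1,0,0,0, 0,0,0,0, 0,0,0,0, 0,0,0,0, 0,0,0,0]'
python3 - <<'E'
from h import *
s=eyes.read_camera('scene')[:,:,::-1]
cv2.imwrite('pics/p3.png',cv2.resize(s[140:240,250:370],(720,600),interpolation=cv2.INTER_CUBIC))
E
```

```text
clock: 5.67
tcp_pos: [0.7085, 0.0465, 0.2247]
orientation: [0.001, 0.03, 1.0, 0.0]
wrist_force: [0.4, -0.1, -0.6]
finger_gap: -0.0004
grip_force: 0.0
clock: 6.08
tcp_pos: [0.7174, 0.0456, 0.2224]
orientation: [-0.0, 0.03, 1.0, 0.0]
wrist_force: [-0.5, -0.1, -0.0]
finger_gap: -0.0001
grip_force: 0.0
```

View pics/p3.png

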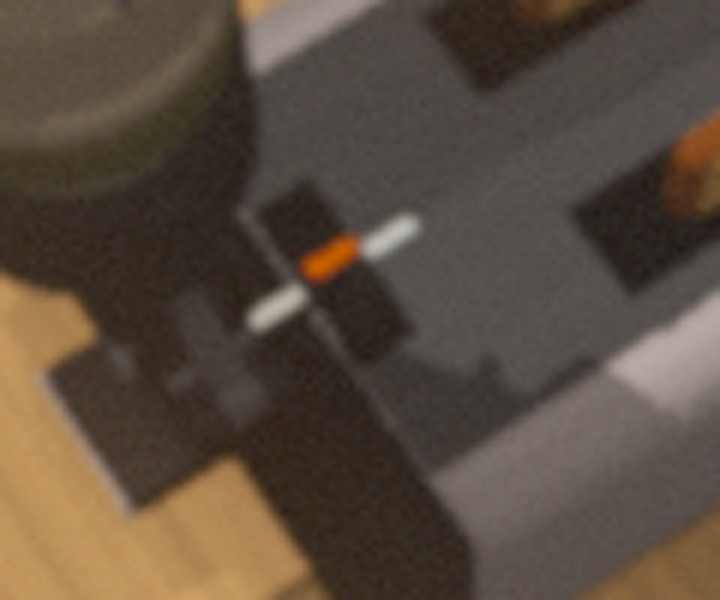

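The stripe at (330,260) sits exactly between the two white lines. Next is the lever.

```bash
python3 -m inch '[-0.6,-0.2,1,0, 0,0,1.5,0, 0,0,1,0, 0,0,0.3,0, 0,0,0,0]'
python3 -m inch '[0,0,0.4,0, 0,0,0.4,0, 0,0,0.4,0, 0,0,0.4,0, 0,0,0.4,0]'
python3 -m inch '[0,0,0.4,0, 0,0,0.4,0, 0,0,0.2,0, 0,0,0,0, 0,0,0,0]'
```

```text
clock: 6.55
tcp_pos: [0.723, 0.0431, 0.1825]
orientation: [-0.002, 0.03, 1.0, 0.0]
wrist_force: [0.1, 0.3, 1.1]
finger_gap: 0.0002
grip_force: 0.0
clock: 6.97
tcp_pos: [0.7246, 0.0431, 0.1649]
orientation: [0.001, 0.03, 1.0, 0.0]
wrist_force: [0.4, -1.1, 4.7]
finger_gap: -0.0001
grip_force: 1.9
clock: 7.38
tcp_pos: [0.7236, 0.0432, 0.1535]
orientation: [-0.001, 0.03, 1.0, 0.0]
wrist_force: [-0.7, -0.7, 0.2]
finger_gap: -0.0001
grip_force: 0.1
```

```bash
python3 -m inch '[0,0,0.2,0, 0,0,0,0, 0,0,0.1,0, 0,0,0,0, 0,0,0,0]'
python3 -m inch '[0,0,0.1,0, 0,0,0,0, 0,0,0.1,0, 0,0,0,0, 0,0,0,0]'
```

```text
clock: 7.8
tcp_pos: [0.7236, 0.0432, 0.1511]
orientation: [-0.0, 0.03, 1.0, 0.0]
wrist_force: [-1.8, -0.0, 2.0]
finger_gap: -0.0003
grip_force: 1.0
clock: 8.22
tcp_pos: [0.7237, 0.0432, 0.151]
orientation: [0.0, 0.03, 1.0, -0.0]
wrist_force: [-4.5, 0.0, 8.8]
finger_gap: -0.0001
grip_force: 4.6
```

The lever is on its stop: z stays put while the force rises. Retract and check.

```bash
python3 -m inch '[0,0,-0.5,0, 0,0,-2,0, 0,0,-3,0, 0,0,-3.5,0, 0,0,-3.5,0]'
python3 -m inch '[0,3.5,0,0, 0,3.5,0,0, 0,3.5,0,0, 0,0,0,0, 0,0,0,0]'
python3 - <<'E'
from h import *
s=eyes.read_camera('scene')[:,:,::-1]
cv2.imwrite('pics/p4.png',cv2.resize(s[60:310,180:480],(720,600),interpolation=cv2.INTER_CUBIC))
E
```

```text
clock: 8.63
tcp_pos: [0.7237, 0.0432, 0.2747]
orientation: [-0.001, 0.03, 1.0, 0.0]
wrist_force: [2.3, 0.0, 0.9]
finger_gap: 0.0001
grip_force: 0.0
clock: 9.05
tcp_pos: [0.7303, 0.1504, 0.2735]
orientation: [-0.0, 0.028, 1.0, 0.0]
wrist_force: [0.2, -0.4, 0.0]
finger_gap: 0.0002
grip_force: 0.0
```

View pics/p4.png

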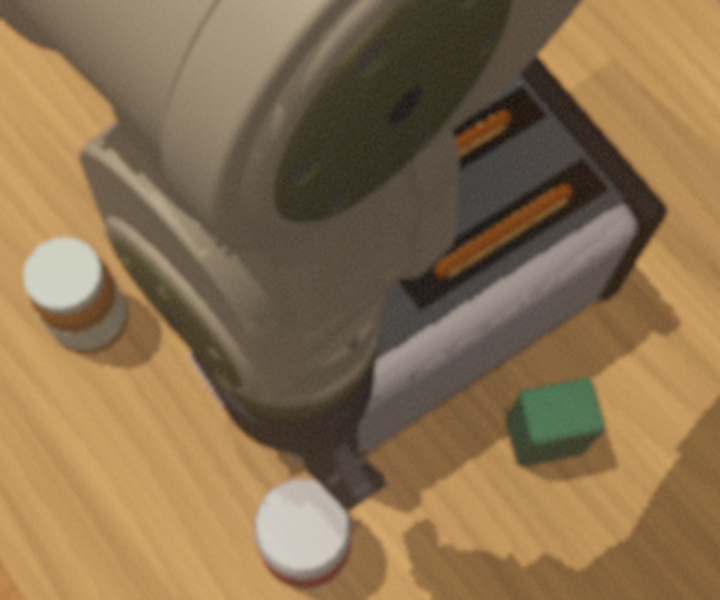

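The bread is down in the slots, the jar, can and tin haven't moved, and the robot is clear of everything. The wheel is hidden behind the arm here, but nothing has touched it since I checked it.

```bash
python3 -c "
from workcell import env;print(env.hand_in())"
```

```text
the job is handed in; nothing more can be done
None
```

I rolled the browning wheel one click so its stripe lined up with the white lines, then pushed the lever down to its stop and handed the job in at about 9 s; no verdict came back.

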